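# Aim and lock the mitre jig

## Task

Set the mitre jig on the bench: with the fingertips, push the long aluminium arm round until its pointed end aims at the middle of the square wooden post, and only then push the short lock lever round clockwise until it is fully home against its stop. Push each from its side: never take the arm or the lever between the fingers, and leave everything else where it stands.

Things in the scene. Friction and masses are not known exactly. Their poses are not given: they have to be found in the camera images.
- jig: The jig board, plywood, 18 mm thick, fixed, 360 x 540 mm. Origin on its underside, on the swing arm's pivot axis; x runs to its far edge (265 mm away), y to its left.
- pointer_pivot (a point): On the vertical pivot axis of the swing arm, at the arm's mid-height. The arm is a level aluminium bar 30 mm wide, its underside 32 mm and its top 62 mm above the bench, sides straight to 165 mm from the pivot. This frame turns with the arm: x along the arm to its pointed end, z up. A black knob (44 mm across, 22 mm high) sits on it over the pivot.
- pointer_tip (a point): The pointed end of the swing arm, 180 mm from the pivot, at mid-height of the arm.
- pointer (a joint): Angle of the swing arm on the board, rad: 0 points straight across the board to its far edge, positive is counter-clockwise seen from above; stops at -0.95 and 0.95. Stiff: a push of about 3 N at 125 mm from the pivot turns it, and it stays where it is left, whether locked or not.
- square_mid (a point): On the vertical centre line of the square wooden post, 30 mm above the board. The post is dark wood, fixed, 36 x 36 mm and 65 mm tall, about 215 mm from the arm's pivot. Two other fixed wooden posts, of the same height, stand on the same arc: a round one 36 mm across and a cone. Any of the three may be left, middle or right.
- lock_pivot (a point): On the vertical pivot axis of the lock lever, at its mid-height. The lever is a level steel bar 16 mm wide, its underside 34 mm and top 56 mm above the bench, on a dark block 44 x 44 mm fixed to the board left or right of the arm's pivot. This frame turns with the lever: y along the lever to its free end, z up.
- lock_end (a point): Centre of the round black grip (26 mm across, 26 mm high, underside level with the bar's) at the free end of the lock lever, 90 mm from the lever's pivot.
- lock (a joint): Angle of the lock lever, rad: 0 is open, grows as it turns clockwise seen from above, 1.4 is home against its stop. A push of about 2.5 N at 60 mm from its pivot turns it; it stays where it is left.
- jar: closed glass jar, 64 mm across, 75 mm tall, standing on the jig board on the side opposite the lock block. Bystander. Origin at the centre of its underside.
- offcut: loose reddish-brown wood offcut, 45 x 70 x 35 mm high, lying towards the far left of the jig board. Bystander. Origin at the centre of its underside.
- can: small closed plain steel can, 56 mm across, 70 mm tall, towards the far right of the jig board. Bystander. Origin at the centre of its underside.
- tape: grey tape measure standing on the bench left of the board, about 70 x 35 x 65 mm high. Bystander. Origin at the centre of its underside.
- screwdriver: screwdriver with black handle lying on the bench right of the board. Bystander.
- mug: white mug, 80 mm across, 90 mm tall, on the bench at the far left. Bystander. Origin at the centre of its underside.
- glue: white glue bottle, 60 mm across, 150 mm tall, on the bench at the far right. Bystander. Origin at the centre of its underside.

How it is judged:
By the outcome, as a careful person would: the job done as asked, in the order asked, and still so for the second after the job is handed in, with the robot touching nothing.
It also fails if it takes over 54 s, if anything falls off the work surface, if the arm or the gripper's body presses on something with over 40 N, if the wrist force passes 120 N, or if a joint passes its speed limit or range.

## Robot

A 6-joint arm with a two-finger parallel gripper is mounted at the origin on the work surface. World frame = base frame: x ahead of the robot, y to its left, z up, the work surface at z = 0. Lengths are in m, angles in rad, forces in N, time in s.
With the tool pointing down it reaches from about 0.25 to 0.775 m from the base axis. Payload 4 kg.
Tool frame: the origin (TCP) lies midway between the tips of the shut fingers; the grasp point (between the pads) lies 19 mm behind it; y points along the fingers, x is the direction in which the jaws open and shut, and the axes are right-handed (so a half turn about y gives the same grasp; the last joint's range is limited). The gripper opens to 94 mm and grips with 3 to 60 N. Pads are 16 mm wide; open, the fingers measure 119 mm over their backs; the gripper's body (75 mm by 177 mm) begins 78 mm behind the grasp point.
Start: joints at [-1.323, 0.087, 1.371, -0, 1.684, -0.103], TCP at [0.189, -0.517, 0.206] pointing down, gripper open.
Joint ranges: [-3.1, 3.1], [-0.76, 2.03], [0.27, 2.55], [-1.08, 4.22], [0.17, 2.65], [-2.57, 2.57]. Speed limits (rad/s): [2.79, 2.79, 3.14, 3.14, 3.14, 3.14].

## Interface

Orientations are given as [roll, pitch, yaw] about the fixed x, y, z axes, in that order (R = Rz(yaw) Ry(pitch) Rx(roll)).
In Python, from bench import robot gives the robot as it stands.
- The arm moves only by the shell command python3 -m creep 'ROWS'. ROWS is JSON, a list of rows, each a list of 7 numbers: the shift along the tool's x, y, z in mm, then the turn, a rotation vector about the tool's x, y, z in degrees, then the closure in counts, from 0 (fully open) to 255 (shut). A call has 1 to 5 rows; each row is the pose to reach, as a shift and turn from the pose commanded when the call began, along the tool's axes at that moment; what a row does not reach only later rows make up. A row lasts 1/8 s, in which the tool goes at most 62.5 mm and 10.7 degrees, less where a joint would pass 70% of its speed; a pose out of reach is approached as far as the arm can. A call with a gripper value outside its range is refused whole. The fingers move at their own pace and stop on an object; the grip force is fixed at half the most. Time passes only in rows, so rows that repeat a pose let the fingers close. It gives the time, the measured TCP pose, the force and the opening at its end, in the units of the state.
- robot.get_obs(): the state, without advancing time (a new reading comes with each control period).
- robot.snapshot(name): name is "scene" or "top" or "wrist"; returns a dict with "color" (420x560x3 uint8, blue, green, red), "fx", "fy", "cx", "cy" (pixels), "world_from_camera" (4x4, takes a point from camera to world coordinates); the wrist camera has in their place "mount" (4x4, takes a point from camera to tool coordinates, whose origin is the TCP and whose axes are the tool frame's). Camera axes: x right, y down, z forward; pixel columns grow to the right and rows downward; lengths in m; the calibration is good to about 2 mm. A picture is of the moment at which its call begins: read the wrist's pose just before it. There is no depth.
- robot.close_job(): hands the job in, once; it reports no verdict.
Trained networks look in the newest picture that a camera, given by its name, has taken for a name from the list of things; names that differ only in an ending like _2 or _b are one class to them, and where a whole thing is asked for, a point or a joint stands for the part that bears it (a point fixed in the world has none). Each returns a list of dicts, best first, with "p" (0 to 1); they miss things now and then, are a little off and sometimes report something else, mostly with a low value. They report only what shows in the picture. A call takes as long as a camera call.
- robot.spot_in(name, camera): "point" ([x, y, z] in m, in world coordinates, good to about 4 mm: the middle of the surface that is visible of it).
- robot.landmark_of(name, camera): "point" ([x, y, z] in m, in world coordinates, good to about 4 mm: a listed point, or the origin of a listed thing).
The state is a dict: "time": time; "joint_positions": joint angles; "qvel": joint speeds; "joint_torque": joint torques, N m; "tool_pos": TCP position; "ee_rot": TCP orientation; "wrist_force": force on the tool from outside, world axes, zero at the start; "wrist_torque": the same for the moment, N m; "width": finger opening in m.
Only numpy, scipy, OpenCV 4.12 (cv2) and the standard library are available. Lean on these libraries where they do the work, as an engineer would, in place of code of your own. Each camera call takes 0.05 s, during which the arm holds its last target.

## Working session

There is one attempt and no reset: what is moved stays moved. The work goes in short steps, Python scripts to look and compute and a shell command to move; the robot and the scene stay as the last step left them, time stands still between calls to the robot, and variables do not carry over. Pictures are saved under pics/ and viewed, and the job is handed in when it is done.

```bash
ls; mkdir -p pics; python3 - <<'E'
from bench import robot
import cv2
o=robot.get_obs(); print(o)
for c in ("scene","top"):
    s=robot.snapshot(c); cv2.imwrite(f"pics/{c}1.png",s["color"])
    for n in ("jig","pointer_pivot","pointer_tip","square_mid","lock_pivot","lock_end","jar","offcut","can","tape","mug","glue"):
        r=robot.landmark_of(n,c); print(c,n,[(round(d["p"],2),[round(v,3) for v in d["point"]]) for d in r[:3]])
E
```

```text
pics
{'time': 0.0, 'joint_positions': array([-1.32309149e+00,  8.79300622e-02,  1.37223449e+00, -1.48504204e-05,
        1.68361165e+00, -1.03109769e-01]), 'qvel': array([-0.00053391,  0.00043303, -0.00067585,  0.00071877, -0.00095599,
        0.00017048]), 'joint_torque': array([ 9.25426830e-04, -3.40178204e+01, -3.02423823e+01,  7.19183427e-02,
        3.28394689e-02, -1.83514771e-04]), 'tool_pos': array([ 0.18886452, -0.51596938,  0.20432785]), 'ee_rot': array([-1.57058626,  0.00217347, -1.21998314]), 'wrist_force': array([0.11576042, 0.39369333, 0.17757705]), 'wrist_torque': array([ 0.04231065, -0.00567808,  0.02413885]), 'width': 0.09377572346164562}
scene jig [(0.72, [0.536, 0.074, -0.001])]
scene pointer_pivot [(0.95, [0.527, 0.078, 0.049]), (0.48, [0.683, 0.316, 0.017])]
scene pointer_tip [(0.57, [0.709, 0.086, 0.052])]
scene square_mid [(0.61, [0.694, 0.22, 0.048])]
scene lock_pivot [(0.57, [0.507, 0.24, 0.04])]
scene lock_end [(0.69, [0.51, 0.333, 0.047])]
scene jar [(0.69, [0.518, -0.08, 0.015])]
scene offcut [(0.6, [0.685, 0.314, 0.021])]
scene can [(0.57, [0.686, -0.148, 0.015])]
scene tape [(0.84, [0.373, 0.513, 0.002])]
scene mug [(0.91, [0.6, 0.495, 0.003])]
scene glue [(0.61, [0.6, -0.511, -0.006])]
top jig [(0.79, [0.53, 0.077, 0.001])]
top pointer_pivot [(0.69, [0.53, 0.077, 0.045])]
top pointer_tip [(0.76, [0.706, 0.086, 0.045])]
top square_mid [(0.75, [0.697, 0.217, 0.044])]
top lock_pivot [(0.55, [0.509, 0.246, 0.048]), (0.28, [0.524, -0.086, 0.018])]
top lock_end [(0.7, [0.603, 0.5, -0.001]), (0.46, [0.511, 0.334, 0.047])]
top jar [(0.56, [0.521, -0.087, 0.018])]
top offcut [(0.72, [0.512, 0.247, 0.05]), (0.6, [0.683, 0.312, 0.016])]
top can [(0.72, [0.694, -0.151, 0.024]), (0.2, [0.682, 0.315, 0.015])]
top tape []
top mug [(0.85, [0.601, 0.5, 0.004]), (0.23, [0.709, 0.087, 0.048])]
top glue [(0.61, [0.596, -0.509, 0.002]), (0.26, [0.513, 0.247, 0.049])]
```

View pics/scene1.png

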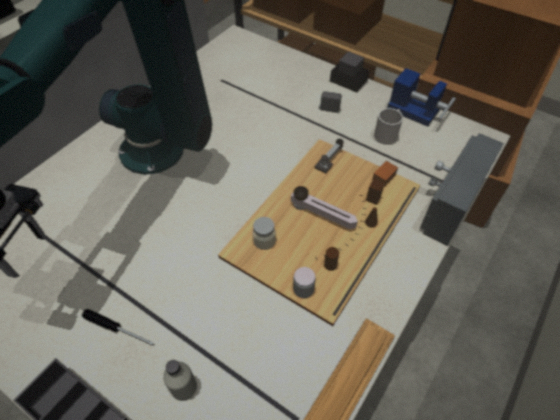

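View pics/top1.png

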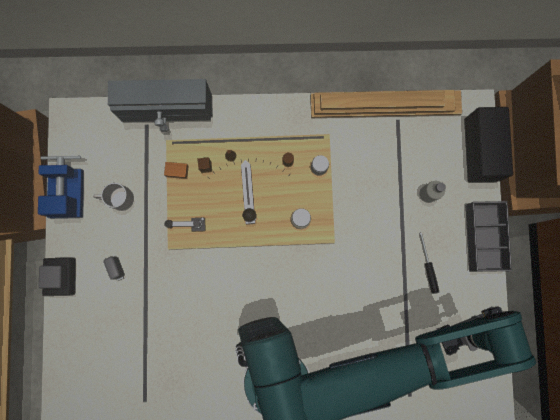

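The square post is the left one of the three (top view at 205,164), with the cone in the middle (231,155) and the round post on the right (288,159). The arm points nearly straight ahead, and the lever points left at (185,224). The networks agree, apart from a few false hits such as the mug reported as lock_end. Next I'll write a helper and move over the jig.

```bash
cat > h.py <<'E'
from bench import robot
import numpy as np, cv2, sys
from scipy.spatial.transform import Rotation as Ro
def to(x,y,z,yawdeg):
    o=robot.get_obs(); R=Ro.from_euler('xyz',o["ee_rot"]).as_matrix()
    d=R.T@(np.array([x,y,z])-o["tool_pos"])*1000
    rv=(Ro.from_matrix(R).inv()*Ro.from_euler('xyz',[-np.pi/2,0,np.radians(yawdeg)])).as_rotvec(degrees=True)
    print("t",round(o["time"],2),"pos",o["tool_pos"].round(4),"rot",np.degrees(o["ee_rot"]).round(1),"F",o["wrist_force"].round(1),"w",round(o["width"],4)); print("shift",d.round(1),"turn",rv.round(1))
def look(c,fn,names=()):
    o=robot.get_obs(); s=robot.snapshot(c); cv2.imwrite(fn,s["color"])
    for n in names:
        r=robot.landmark_of(n,c); print(n,[(round(d["p"],2),[round(v,4) for v in d["point"]]) for d in r[:2]])
    T=np.eye(4)
    if c=="wrist":
        T[:3,:3]=Ro.from_euler('xyz',o["ee_rot"]).as_matrix(); T[:3,3]=o["tool_pos"]; T=T@s["mount"]
    else: T=s["world_from_camera"]
    return s,np.array(T)
def pix2w(s,T,u,v,z):
    d=T[:3,:3]@np.array([(u-s["cx"])/s["fx"],(v-s["cy"])/s["fy"],1]); return T[:3,3]+d*(z-T[2,3])/d[2]
def w2pix(s,T,p):
    q=T[:3,:3].T@(np.array(p)-T[:3,3]); return s["fx"]*q[0]/q[2]+s["cx"],s["fy"]*q[1]/q[2]+s["cy"]
E
python3 -c "
from h import *
to(0.56,0.03,0.28,0)
s=robot.snapshot('wrist');print(np.array(s['mount']).round(3),s['fx'])"
```

```text
t 1.3 pos [ 0.189  -0.5165  0.2055] rot [-90.   -0.  -69.9] F [-0.6 -0.5 -0.1] w 0.0939
shift [-385.8  -74.5  536.2] turn [  0.  -69.9   0. ]
[[ 1.     0.001 -0.001  0.002]
 [ 0.002 -0.232  0.973 -0.179]
 [ 0.001 -0.973 -0.232  0.066]
 [ 0.     0.     0.     1.   ]] 293.4335132302596
```

```bash
python3 -m creep '[[-39,-37,54,0,-10,0,255],[-77,-75,107,0,-20,0,255],[-116,-75,161,0,-30,0,255],[-154,-75,215,0,-40,0,255],[-193,-75,268,0,-50,0,255]]'; python3 -c "
from h import *
to(0.56,0.03,0.28,0)"
```

```text
time: 1.98
tool_pos: [0.3559, -0.2705, 0.2806]
ee_rot: [-1.571, -0.002, -0.342]
wrist_force: [0.5, -0.3, -0.4]
width: 0.0474
t 1.98 pos [ 0.3559 -0.2705  0.2806] rot [-90.   -0.1 -19.6] F [ 0.5 -0.3 -0.4] w 0.0474
shift [ 91.5   0.6 351.5] turn [  0.1 -19.6   0.1]
```

```bash
python3 -m creep '[[15,0,59,0,-5,0,255],[30,0,118,0,-10,0,255],[45,0,176,0,-15,0,255],[61,0,235,0,-20,0,255],[77,0,294,0,-20,0,255]]'; python3 -m creep '[[15,0,60,0,0,0,255],[0,0,60,0,0,0,255]]'; python3 -c "
from h import *
to(0.56,0.03,0.28,0)
s,T=look('wrist','pics/w1.png',('pointer_pivot','pointer_tip','square_mid','lock_pivot','lock_end','jar','offcut'))"
```

```text
time: 2.6
tool_pos: [0.5284, -0.02, 0.2802]
ee_rot: [-1.571, -0.001, 0.002]
wrist_force: [-0.0, -1.0, 0.6]
width: 0.0008
time: 2.85
tool_pos: [0.5278, 0.042, 0.2786]
ee_rot: [-1.57, 0.002, 0.009]
wrist_force: [0.1, -0.3, 0.2]
width: 0.0005
t 2.85 pos [0.5278 0.042  0.2786] rot [-89.9   0.1   0.5] F [ 0.1 -0.3  0.2] w 0.0005
shift [ 32.1  -1.5 -12.3] turn [-0.1  0.5 -0.1]
pointer_pivot [(0.82, [0.5303, 0.0737, 0.0513])]
pointer_tip [(0.89, [0.7104, 0.0866, 0.0455])]
square_mid [(0.69, [0.6981, 0.2229, 0.0493])]
lock_pivot [(0.8, [0.5086, 0.2468, 0.0457])]
lock_end []
jar [(0.29, [0.6895, -0.1533, 0.0203])]
offcut []
```

View pics/w1.png

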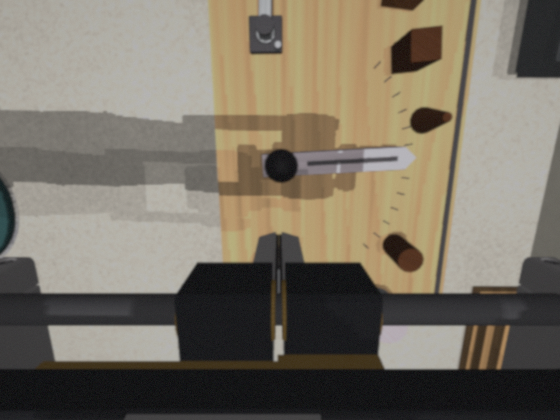

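```bash
python3 -c "
from h import *
im=cv2.imread('pics/w1.png'); cv2.imwrite('pics/z1.png',cv2.resize(im[0:200,250:450],None,fx=3,fy=3,interpolation=cv2.INTER_CUBIC))
o=robot.get_obs();s=robot.snapshot('wrist');T=np.eye(4);T[:3,:3]=Ro.from_euler('xyz',o['ee_rot']).as_matrix(); T[:3,3]=o['tool_pos']; T=T@s['mount']
for n,p in dict(piv=(.5285,.0765,.084),pivb=(.5285,.0765,.062),tip=(.7085,.086,.062),sqb=(.697,.2195,.018),sqt=(.697,.2195,.083),lock=(.509,.246,.056)).items(): print(n,np.round(w2pix(s,T,p),1))
print('knob',pix2w(s,T,281,165,.08),'tip',pix2w(s,T,414,157,.055))
"
```

```text
piv [279.4 160.5]
pivb [279.3 159.3]
tip [414.7 152.2]
sqb [402.3  51.7]
sqt [425.4  35.3]
lock [263.6  18.8]
knob [0.5305818  0.07047607 0.08      ] tip [0.71146836 0.07927172 0.055     ]
```

View pics/z1.png

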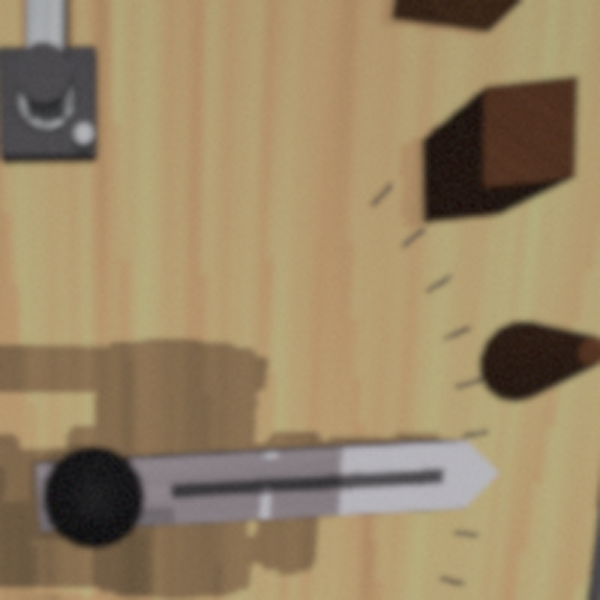

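```bash
python3 -c "
from h import *
to(0.56,0.03,0.28,0)
s,T=look('wrist','pics/w2.png',('pointer_pivot','pointer_tip','square_mid','lock_pivot','lock_end'))
im=s['color'];cv2.imwrite('pics/z2.png',cv2.resize(im[0:200,250:450],None,fx=3,fy=3,interpolation=cv2.INTER_CUBIC))
for n,p in dict(piv=(.5285,.0765,.084),tip=(.7085,.086,.062),sqt=(.697,.2195,.083),lock=(.509,.246,.056)).items(): print(n,np.round(w2pix(s,T,p),1))
"
```

```text
t 3.3 pos [0.5274 0.037  0.2801] rot [-90.  -0.  -0.] F [ 0.2  0.2 -0.2] w 0.0005
shift [32.6  0.2 -7. ] turn [ 0. -0.  0.]
pointer_pivot [(0.7, [0.5309, 0.0773, 0.05])]
pointer_tip []
square_mid [(0.57, [0.6993, 0.2186, 0.0496])]
lock_pivot [(0.88, [0.5085, 0.2467, 0.0463])]
lock_end []
piv [279.4 160.6]
tip [414.7 152.3]
sqt [425.5  35.4]
lock [263.6  18.9]
```

View pics/z2.png

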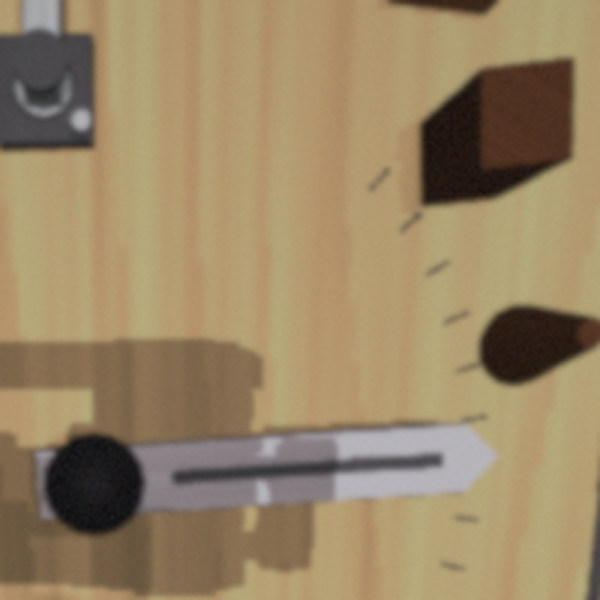

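```bash
python3 -c "
from h import *
s,T=look('wrist','pics/w3.png')
k=pix2w(s,T,281.3,161.3,.083);t=pix2w(s,T,415.7,152.3,.06);q=pix2w(s,T,425.7,38.,.083)
print(k,t,q)
for a in(t,q):
  d=a-k; print(np.hypot(*d[:2]),np.degrees(np.arctan2(d[1],d[0])))
to(.6535,.035,.15,0)
"
```

```text
[0.5307217  0.07654129 0.083     ] [0.71038894 0.08724014 0.06      ] [0.69702883 0.21800433 0.083     ]
0.17998551065347934 3.407835049710815
0.21833427088761004 40.38492690413125
t 3.65 pos [0.5274 0.0381 0.28  ] rot [-90.   -0.    0.1] F [-0.1  0.1 -0.7] w 0.0001
shift [126.1 130.   -3.3] turn [0.  0.1 0. ]
```

```bash
python3 -m creep '[[40,45,-1,0,0,0,255],[82,90,-2,0,-1,0,255],[125,130,-3,0,-3,0,255],[125,185,-2,0,-3,0,255],[125,190,-2,0,-3,0,255]]';  python3 -c "
from h import *
to(.6525,.038,.04,3)
s,T=look('wrist','pics/w4.png')"
```

```text
time: 4.28
tool_pos: [0.6487, 0.0366, 0.0833]
ee_rot: [-1.57, 0.013, 0.054]
wrist_force: [0.5, 0.1, 0.3]
width: 0.0005
t 4.28 pos [0.6487 0.0366 0.0833] rot [-89.9   0.7   3.1] F [0.5 0.1 0.3] w 0.0005
shift [ 4.4 43.3  1.2] turn [-0.1  0.1 -0.7]
```

View pics/w4.png

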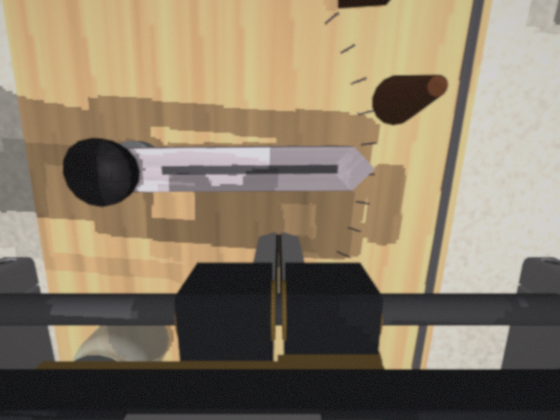

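The fingertips (278,235) sit clear on the near side of the bar (rows 147–190), so I can descend beside it.

```bash
python3 -m creep '[[2,25,0,0,0,0,255],[3,43,0,0,0,0,255],[3,43,0,0,0,0,255]]';  cat >> h.py <<'E'
def armgoal(a,r=120,off=23,z=.04,P=(.530,.0768)):
    A=np.radians(a);u=np.array([np.cos(A),np.sin(A)]);n=np.array([-u[1],u[0]])
    p=np.array(P)+u*r/1000-n*off/1000; print("goal",a,p.round(4)); to(p[0],p[1],z,a)
E
python3 -c "
from h import *
for a in(3.4,10,20,30): armgoal(a)"
```

```text
time: 4.7
tool_pos: [0.6549, 0.0366, 0.0471]
ee_rot: [-1.571, 0.001, 0.054]
wrist_force: [-0.4, 0.1, 0.8]
width: 0.0004
goal 3.4 [0.6512 0.061 ]
t 4.7 pos [0.6549 0.0366 0.0471] rot [-90.    0.    3.1] F [-0.4  0.1  0.8] w 0.0004
shift [-2.5  7.1 24.6] turn [ 0.  -0.3 -0. ]
goal 10 [0.6522 0.075 ]
t 4.7 pos [0.6549 0.0366 0.0471] rot [-90.    0.    3.1] F [-0.4  0.1  0.8] w 0.0004
shift [-0.7  7.1 38.5] turn [ 0.  -6.9 -0. ]
goal 20 [0.6506 0.0962]
t 4.7 pos [0.6549 0.0366 0.0471] rot [-90.    0.    3.1] F [-0.4  0.1  0.8] w 0.0004
shift [-1.1  7.1 59.8] turn [ -0.  -16.9  -0. ]
goal 30 [0.6454 0.1169]
t 4.7 pos [0.6549 0.0366 0.0471] rot [-90.    0.    3.1] F [-0.4  0.1  0.8] w 0.0004
shift [-5.2  7.1 80.7] turn [ -0.  -26.9  -0. ]
```

```bash
python3 -m creep '[[-1,4,12,0,0,0,255],[-2,5,24,0,0,0,255],[-1,5,38,0,-6,0,255],[-1,5,49,0,-12,0,255],[-1,5,60,0,-17,0,255]]';python3 -c "
from h import *
for a in(30,36,40.3): armgoal(a)
s,T=look('wrist','pics/w5.png')"
```

```text
time: 5.32
tool_pos: [0.6522, 0.0958, 0.0431]
ee_rot: [-1.575, -0.002, 0.354]
wrist_force: [-0.8, -5.1, -0.4]
width: 0.0004
goal 30 [0.6454 0.1169]
t 5.33 pos [0.6522 0.0958 0.0431] rot [-90.2  -0.1  20.3] F [-0.8 -5.1 -0.4] w 0.0004
shift [ 0.9  3.  22.2] turn [ 0.2 -9.7  0.1]
goal 36 [0.6406 0.1287]
t 5.33 pos [0.6522 0.0958 0.0431] rot [-90.2  -0.1  20.3] F [-0.8 -5.1 -0.4] w 0.0004
shift [ 0.5  3.  34.9] turn [  0.3 -15.7   0.1]
goal 40.3 [0.6364 0.1369]
t 5.33 pos [0.6522 0.0958 0.0431] rot [-90.2  -0.1  20.3] F [-0.8 -5.1 -0.4] w 0.0004
shift [-0.6  2.9 44. ] turn [  0.3 -20.    0.1]
```

View pics/w5.png

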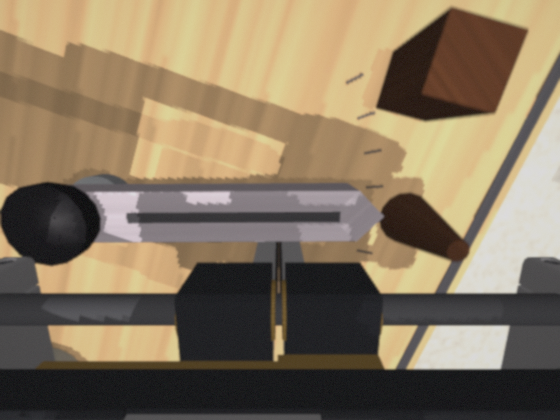

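```bash
python3 -m creep '[[1,0,9,0,-4,0,255],[1,0,18,0,-8,0,255],[1,0,26,0,-12,0,255],[1,0,31,0,-14,0,255],[1,0,31,0,-14,0,255]]';python3 -c "
from h import *
for a in(38,40.3): armgoal(a)
s,T=look('wrist','pics/w6.png')"
```

```text
time: 6.0
tool_pos: [0.6422, 0.1265, 0.043]
ee_rot: [-1.572, -0.002, 0.595]
wrist_force: [2.0, -0.8, 1.5]
width: 0.0002
goal 38 [0.6387 0.1326]
t 6.0 pos [0.6422 0.1265 0.043 ] rot [-90.1  -0.1  34.1] F [ 2.  -0.8  1.5] w 0.0002
shift [0.5 3.  7. ] turn [ 0.1 -3.9  0.1]
goal 40.3 [0.6364 0.1369]
t 6.0 pos [0.6422 0.1265 0.043 ] rot [-90.1  -0.1  34.1] F [ 2.  -0.8  1.5] w 0.0002
shift [ 1.   3.  11.8] turn [ 0.1 -6.2  0.1]
```

View pics/w6.png

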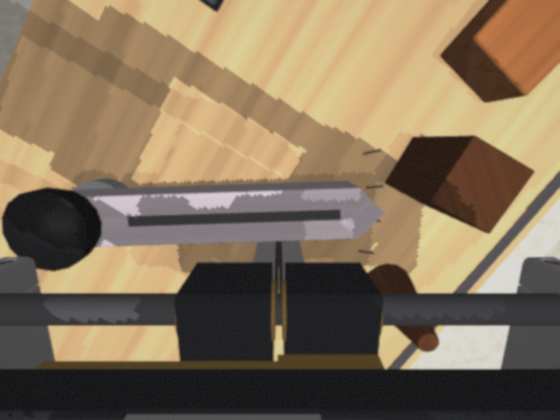

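```bash
cat >> h.py <<'E'
def ang(s,T,k,t,q,tz=.062):
    K=pix2w(s,T,*k,.084);t=pix2w(s,T,*t,tz);q=pix2w(s,T,*q,.083);print(K,t,q)
    for a in(t,q):
        d=a-K; print(round(np.hypot(*d[:2]),4),np.degrees(np.arctan2(d[1],d[0])).round(2))
E
python3 -c "
from h import *
s,T=look('wrist','pics/w7.png',('pointer_pivot','pointer_tip','square_mid'))
im=s['color'];cv2.imwrite('pics/z7.png',cv2.resize(im[100:280,350:550],None,fx=3,fy=3,interpolation=cv2.INTER_CUBIC))
ang(s,T,(52,228),(383,213),(482,184))"
```

```text
pointer_pivot [(0.96, [0.5288, 0.075, 0.0495])]
pointer_tip [(0.87, [0.6818, 0.1807, 0.0468])]
square_mid [(0.81, [0.6954, 0.2176, 0.0511])]
[0.53590362 0.08303278 0.084     ] [0.67521   0.1798162 0.062    ] [0.69597421 0.21746011 0.083     ]
0.1696 34.79
0.209 40.02
```

View pics/z7.png

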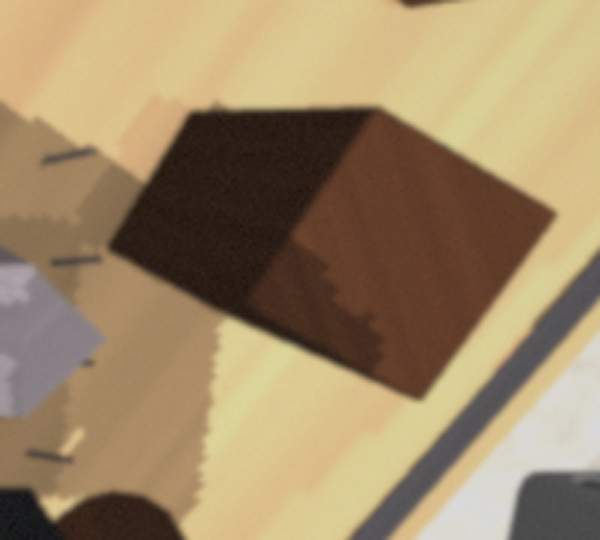

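```bash
python3 -m creep '[[0,0,4,0,-2,0,255],[1,0,8,0,-4,0,255],[1,0,11,0,-6,0,255],[1,0,11,0,-6,0,255]]';python3 -c "
from h import *
for a in(40.3,): armgoal(a)
s,T=look('wrist','pics/w8.png',('pointer_pivot','pointer_tip','square_mid'))
to(.66,.11,.043,40)
to(.66,.11,.30,40)"
```

```text
time: 6.75
tool_pos: [0.6359, 0.1362, 0.0421]
ee_rot: [-1.57, -0.0, 0.701]
wrist_force: [3.7, -1.1, 1.4]
width: 0.0008
goal 40.3 [0.6364 0.1369]
t 6.75 pos [0.6359 0.1362 0.0421] rot [-90.   -0.   40.1] F [ 3.7 -1.1  1.4] w 0.0008
shift [0.9 2.1 0.2] turn [-0.  -0.2  0. ]
pointer_pivot [(0.94, [0.5317, 0.0748, 0.0498])]
pointer_tip [(0.84, [0.6656, 0.1934, 0.0488])]
square_mid [(0.92, [0.6968, 0.2212, 0.0492])]
t 6.95 pos [0.6355 0.1358 0.0417] rot [-89.9   0.   40.1] F [ 1.4 -0.6  1.1] w 0.0005
shift [  2.1  -1.3 -35.5] turn [-0.1  0.1 -0. ]
t 6.95 pos [0.6355 0.1358 0.0417] rot [-89.9   0.   40.1] F [ 1.4 -0.6  1.1] w 0.0005
shift [   1.9 -258.3  -35.3] turn [-0.1  0.1 -0. ]
```

View pics/w8.png

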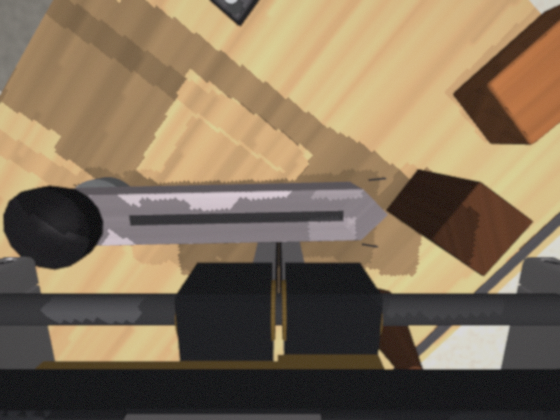

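```bash
python3 -m creep '[[0,0,-15,0,0,0,255],[0,0,-35,0,0,0,255],[0,-60,-35,0,0,0,255],[0,-120,-35,0,0,0,255],[0,-180,-35,0,0,0,255]]';python3 -m creep '[[0,-40,0,0,0,0,255],[0,-60,0,0,0,0,255],[0,-60,0,0,0,0,255],[0,-60,0,0,0,0,255]]';python3 -c "
from h import *
to(.45,.26,.28,0)
s,T=look('wrist','pics/w9.png',('pointer_pivot','pointer_tip','square_mid','lock_pivot'))
im=s['color'];cv2.imwrite('pics/z9.png',cv2.resize(im[80:240,200:460],None,fx=3,fy=3,interpolation=cv2.INTER_CUBIC))
s2,T2=look('top','pics/t9.png',('pointer_pivot','pointer_tip','square_mid','lock_pivot','lock_end','offcut'))
"
```

```text
time: 7.58
tool_pos: [0.6588, 0.1074, 0.2231]
ee_rot: [-1.57, 0.001, 0.699]
wrist_force: [0.5, 0.0, -0.4]
width: 0.0005
time: 8.07
tool_pos: [0.6584, 0.1081, 0.2799]
ee_rot: [-1.569, 0.003, 0.699]
wrist_force: [-0.1, 0.0, -0.9]
width: 0.0004
t 8.07 pos [0.6584 0.1081 0.2799] rot [-89.9   0.2  40.1] F [-0.1  0.  -0.9] w 0.0004
shift [-61.8   0.5 250.4] turn [-0.  40.1 -0.2]
pointer_pivot [(0.73, [0.5302, 0.0743, 0.0504])]
pointer_tip []
square_mid [(0.87, [0.6961, 0.22, 0.0477]), (0.37, [0.5342, 0.0812, 0.0032])]
lock_pivot [(0.67, [0.5083, 0.2445, 0.0446])]
pointer_pivot [(0.81, [0.5294, 0.0753, 0.0465])]
pointer_tip [(0.65, [0.6646, 0.1961, 0.0473])]
square_mid [(0.61, [0.699, 0.2152, 0.0482])]
lock_pivot [(0.52, [0.5066, 0.2475, 0.047])]
lock_end [(0.77, [0.5091, 0.3348, 0.0459]), (0.55, [0.6841, 0.3159, 0.0158])]
offcut [(0.93, [0.6856, 0.3144, 0.0151])]
```

View pics/w9.png

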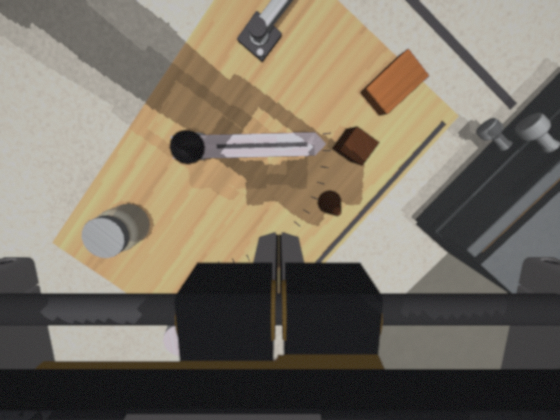

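View pics/z9.png

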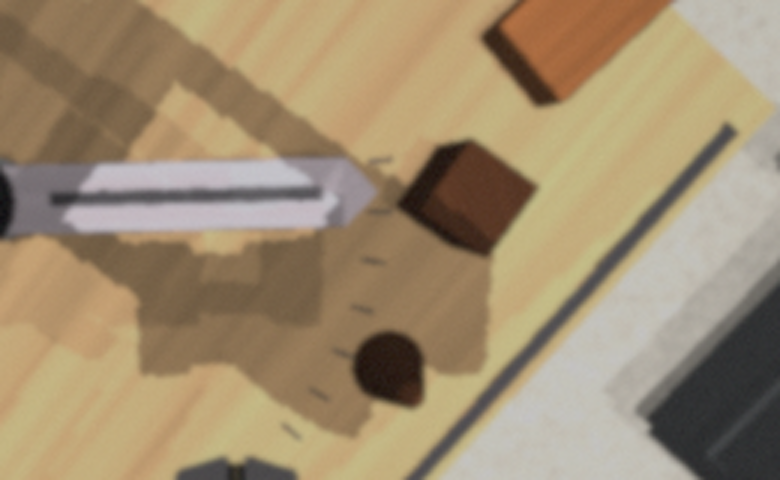

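```bash
python3 -c "
from h import *
to(.45,.26,.28,0)
s,T=look('wrist','pics/w10.png')
ang(s,T,(187,147),(325.7,144),(359.8,146.2))
a=pix2w(s,T,200+52/3,80+199.5/3,.062);b=pix2w(s,T,200+320/3,80+193/3,.062);d=b-a;print(np.degrees(np.arctan2(d[1],d[0])))
a=pix2w(s,T,200+100/3,80+161/3,.062);b=pix2w(s,T,200+345/3,80+156/3,.062);d=b-a;print(np.degrees(np.arctan2(d[1],d[0])))
for p in ((.530,.0768,.084),(.530,.0768,.062),(.6967,.2178,.083),(.6967,.2178,.018)):print(np.round(w2pix(s,T,p),1))
im=s['color'];cv2.imwrite('pics/z10.png',cv2.resize(im[100:190,160:390],None,fx=3.4,fy=3.4,interpolation=cv2.INTER_CUBIC))
"
```

```text
t 8.68 pos [0.6586 0.1088 0.282 ] rot [-90.   -0.   40.1] F [ 0.3 -0.2 -0.3] w 0.0005
shift [-62.2   2.  250. ] turn [ 0.  40.1  0. ]
[0.53339095 0.07757995 0.084     ] [0.66703674 0.19479361 0.062     ] [0.69896829 0.21858709 0.083     ]
0.1778 41.25
0.2175 40.42
41.52201116894703
41.297815841166745
[184.4 145.7]
[189.6 145.4]
[358.1 145.5]
[346.4 144.6]
```

View pics/z10.png

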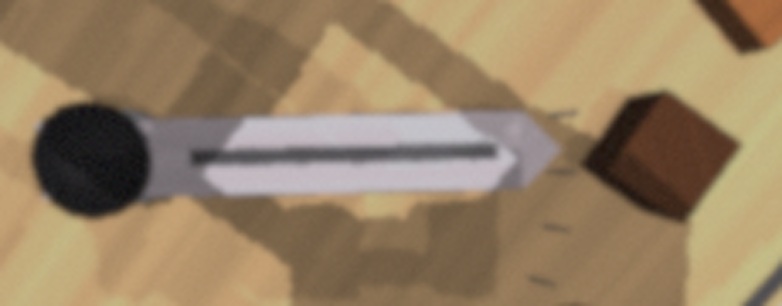

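The arm overshot a little. It measures about 41.2° against about 40.4° to the post's middle, which is roughly 3 mm at the post. I'll nudge it back from the left side.

```bash
python3 -c "
from h import *
armgoal(41,r=120,off=-45,z=.12,P=(.530,.076))"
```

```text
goal 41 [0.591  0.1887]
t 8.72 pos [0.6586 0.1088 0.2821] rot [-90.   -0.   40.1] F [-0.6  0.2  0.2] w 0.0005
shift [ -0.2 162.1 104.6] turn [ 0.  -0.9  0. ]
```

```bash
python3 -m creep '[[0,40,45,0,-1,0,255],[0,80,90,0,-1,0,255],[0,120,105,0,-1,0,255],[0,160,105,0,-1,0,255],[0,160,105,0,-1,0,255]]';python3 -c "
from h import *
armgoal(41,r=120,off=-45,z=.042,P=(.530,.076))
s,T=look('wrist','pics/w11.png')"
```

```text
time: 9.35
tool_pos: [0.5881, 0.1887, 0.1179]
ee_rot: [-1.567, 0.008, 0.718]
wrist_force: [-0.3, -0.1, 0.2]
width: 0.0006
goal 41 [0.591  0.1887]
t 9.35 pos [0.5881 0.1887 0.1179] rot [-89.8   0.4  41.1] F [-0.3 -0.1  0.2] w 0.0006
shift [ 2.7 75.8 -2.3] turn [-0.2  0.1 -0.4]
```

View pics/w11.png

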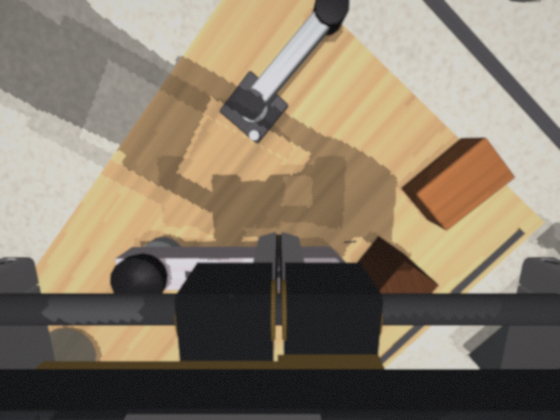

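```bash
python3 -m creep '[[2,40,0,0,0,0,255],[2,74,0,0,0,0,255],[2,74,0,0,0,0,255],[2,74,-12,0,0,0,255],[2,74,-12,0,0,0,255]]';python3 -c "
from h import *
armgoal(41,r=120,off=-23,z=.042,P=(.530,.076))"; python3 -m creep '[[0,0,-3,0,0,0,255],[0,0,-5,0,0,0,255],[0,0,-5,0,0,0,255]]';python3 -c "
from h import *
armgoal(41,r=120,off=-23,z=.042,P=(.530,.076))"
```

```text
time: 10.02
tool_pos: [0.6031, 0.1807, 0.0512]
ee_rot: [-1.574, -0.005, 0.716]
wrist_force: [0.6, 0.6, 0.7]
width: 0.0005
goal 41 [0.6055 0.1721]
t 10.03 pos [0.6031 0.1807 0.0512] rot [-90.2  -0.3  41. ] F [0.6 0.6 0.7] w 0.0005
shift [-3.9  9.2 -8. ] turn [0.2 0.  0.3]
time: 10.4
tool_pos: [0.6037, 0.1775, 0.0481]
ee_rot: [-1.571, -0.0, 0.717]
wrist_force: [0.7, 0.6, 0.6]
width: 0.0005
goal 41 [0.6055 0.1721]
t 10.4 pos [0.6037 0.1775 0.0481] rot [-90.   -0.   41.1] F [0.7 0.6 0.6] w 0.0005
shift [-2.2  6.1 -5.2] turn [0.  0.1 0. ]
```

```bash
for i in 1; do python3 -m creep '[[0,2,-2,0,0,0,255],[0,2,-2,0,0,0,255]]'; done; python3 -m creep '[[0,1,-1,0,0,0,255],[0,1,-1,0,0,0,255]]'; python3 -m creep '[[0,0,-1,0,0,0,255],[0,0,-1,0,0,0,255]]';python3 -c "
from h import *
armgoal(41,r=120,off=-23,z=.042,P=(.530,.076))"
```

```text
time: 10.65
tool_pos: [0.6047, 0.176, 0.0455]
ee_rot: [-1.571, 0.001, 0.717]
wrist_force: [0.8, 0.4, 0.8]
width: 0.0005
time: 10.9
tool_pos: [0.6055, 0.1753, 0.0447]
ee_rot: [-1.571, 0.0, 0.717]
wrist_force: [0.6, -1.1, 0.5]
width: 0.0004
time: 11.15
tool_pos: [0.6057, 0.1751, 0.0449]
ee_rot: [-1.569, 0.0, 0.718]
wrist_force: [-1.6, 1.7, -0.1]
width: 0.0005
goal 41 [0.6055 0.1721]
t 11.15 pos [0.6057 0.1751 0.0449] rot [-89.9   0.   41.1] F [-1.6  1.7 -0.1] w 0.0005
shift [-2.2  2.9 -2.1] turn [-0.1  0.1 -0. ]
```

```bash
python3 -m creep '[[0,0,-1,0,0,0,255],[0,0,-1,0,0,0,255]]'; python3 -m creep '[[0,0,-1,0,0,0,255],[0,0,-1,0,0,0,255]]';python3 -c "
from h import *
armgoal(41,r=120,off=-23,z=.042,P=(.530,.076))"
```

```text
time: 11.4
tool_pos: [0.6067, 0.1742, 0.0448]
ee_rot: [-1.57, -0.0, 0.717]
wrist_force: [-1.5, 2.3, 0.3]
width: 0.0002
time: 11.65
tool_pos: [0.6077, 0.1733, 0.0449]
ee_rot: [-1.571, -0.0, 0.717]
wrist_force: [-1.8, 3.3, -0.4]
width: 0.0004
goal 41 [0.6055 0.1721]
t 11.65 pos [0.6077 0.1733 0.0449] rot [-90.   -0.   41.1] F [-1.8  3.3 -0.4] w 0.0004
shift [-2.5  2.9  0.5] turn [-0.   0.1  0. ]
```

```bash
python3 -m creep '[[0,0,15,0,0,0,255],[0,0,20,0,0,0,255],[0,-60,20,0,0,0,255],[0,-120,0,0,0,0,255],[0,-180,-60,0,0,0,255]]';python3 -c "
from h import *
to(.6586,.1088,.282,40.1)"
```

```text
time: 12.28
tool_pos: [0.6367, 0.141, 0.2129]
ee_rot: [-1.574, -0.004, 0.72]
wrist_force: [1.4, -0.3, 0.3]
width: 0.0004
t 12.28 pos [0.6367 0.141  0.2129] rot [-90.2  -0.2  41.3] F [ 1.4 -0.3  0.3] w 0.0004
shift [ -4.5 -69.  -38.8] turn [0.2 1.2 0.2]
```

```bash
python3 -m creep '[[-2,-35,-20,0,0,0,255],[-5,-60,-30,0,1,0,255],[-5,-60,-30,0,1,0,255],[-5,-60,-30,0,1,0,255],[-5,-60,-30,0,1,0,255]]';python3 -c "
from h import *
to(.6586,.1088,.282,40.1)
s,T=look('wrist','pics/w12.png',('pointer_tip','pointer_pivot','square_mid'))
for p in ((.530,.0768,.084),(.530,.0768,.062),(.6967,.2178,.083),(.6967,.2178,.018)):print(np.round(w2pix(s,T,p),1))
im=s['color'];cv2.imwrite('pics/z12.png',cv2.resize(im[100:190,160:390],None,fx=3.4,fy=3.4,interpolation=cv2.INTER_CUBIC))
"
```

```text
time: 12.9
tool_pos: [0.6514, 0.1147, 0.2665]
ee_rot: [-1.569, 0.003, 0.701]
wrist_force: [0.3, -0.5, -0.1]
width: 0.0003
t 12.9 pos [0.6514 0.1147 0.2665] rot [-89.9   0.2  40.2] F [ 0.3 -0.5 -0.1] w 0.0003
shift [  1.6 -15.5  -9.1] turn [-0.1  0.1 -0.2]
pointer_tip [(0.93, [0.6696, 0.1905, 0.0468])]
pointer_pivot [(0.9, [0.532, 0.0738, 0.0484])]
square_mid [(0.76, [0.6962, 0.2189, 0.0494])]
[183.  153.9]
[188.5 153.1]
[362.9 153.8]
[350.2 151.8]
```

View pics/z12.png

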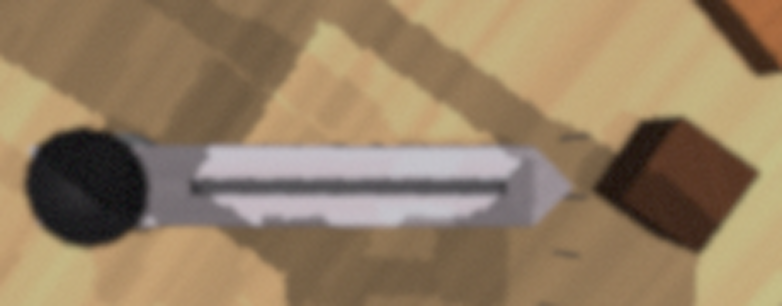

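```bash
python3 -c "
from h import *
s,T=look('wrist','pics/w13.png')
im=s['color'];cv2.imwrite('pics/z13.png',cv2.resize(im[100:190,160:390],None,fx=3.4,fy=3.4,interpolation=cv2.INTER_CUBIC))
f=lambda u,v:(160+u/3.4,100+v/3.4)
"
python3 - <<'E'
E
```

```text
(no output)
```

View pics/z13.png

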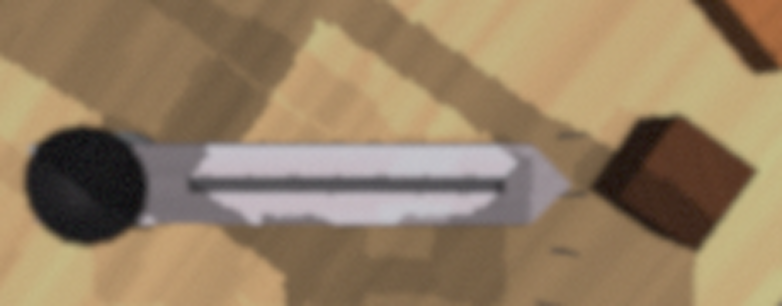

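```bash
python3 -c "
from h import *
s,T=look('wrist','pics/w14.png')
f=lambda u,v:(160+u/3.4,100+v/3.4)
ang(s,T,f(86,185),f(571,186),f(687,183))
for a,b in (((190,185),(503,185)),((150,145),(530,145)),((150,225),(530,224))):
  a=pix2w(s,T,*f(*a),.062);b=pix2w(s,T,*f(*b),.062);d=b-a;print(np.degrees(np.arctan2(d[1],d[0])))
to(.445,.275,.25,0)
"
```

```text
[0.53326986 0.07759979 0.084     ] [0.66969265 0.19096892 0.062     ] [0.69745913 0.21713771 0.083     ]
0.1774 39.73
0.2155 40.36
40.18465841875466
40.18403136907261
40.33499324884536
t 13.2 pos [0.6522 0.1144 0.2682] rot [-90.    0.   40.1] F [ 0.5  0.1 -0.6] w 0.0
shift [-54.9  18.3 256.3] turn [-0.  40.1 -0. ]
```

The arm now measures 40.0–40.3° and the post's centre is at 40.4°, so the aim is good. The lever is next.

```bash
python3 -c "
from h import *
to(.460,.308,.25,90)"
```

```text
t 13.2 pos [0.6522 0.1144 0.2682] rot [-90.    0.   40.1] F [ 0.5  0.1 -0.6] w 0.0
shift [-22.2  18.3 271.9] turn [ -0.  -49.9  -0. ]
```

```bash
python3 -m creep '[[-4,4,54,0,-10,0,255],[-9,7,109,0,-20,0,255],[-13,11,163,0,-30,0,255],[-18,15,218,0,-40,0,255],[-22,18,272,0,-50,0,255]]'; python3 -m creep '[[0,0,0,0,0,0,255],[0,0,0,0,0,0,255]]'; python3 -c "
from h import *
to(.460,.308,.25,90)
s,T=look('wrist','pics/w15.png',('lock_pivot','lock_end'))
look('top','pics/t15.png',('lock_pivot','lock_end'))
to(.460,.308,.043,90)"
```

```text
time: 13.82
tool_pos: [0.4588, 0.3092, 0.2506]
ee_rot: [-1.571, -0.0, 1.578]
wrist_force: [0.6, 1.0, 0.0]
width: 0.0002
time: 14.08
tool_pos: [0.4606, 0.3079, 0.2508]
ee_rot: [-1.572, 0.0, 1.572]
wrist_force: [-0.2, 0.3, 0.6]
width: 0.0003
t 14.07 pos [0.4606 0.3079 0.2508] rot [-90.1   0.   90.1] F [-0.2  0.3  0.6] w 0.0003
shift [0.1 0.8 0.6] turn [ 0.1  0.1 -0. ]
lock_pivot [(0.77, [0.5065, 0.2452, 0.0444])]
lock_end [(0.64, [0.5126, 0.332, 0.0467])]
lock_pivot [(0.62, [0.5088, 0.2444, 0.0483]), (0.24, [0.3712, 0.5139, 0.0008])]
lock_end []
t 14.38 pos [0.4611 0.3073 0.2504] rot [-90.   0.  90.] F [ 1.  -0.3 -0.8] w 0.0008
shift [  0.8 207.4   1.1] turn [-0. -0. -0.]
```

View pics/w15.png

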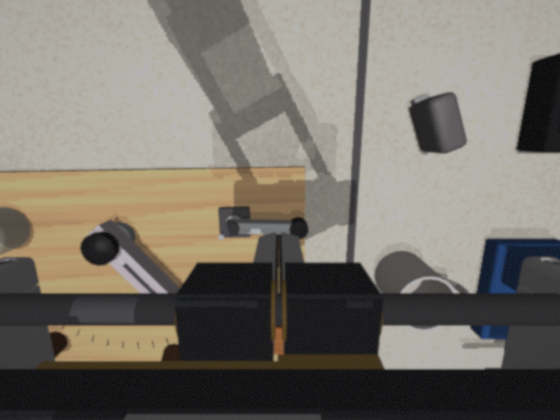

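```bash
python3 -m creep '[[0,60,0,0,0,0,255],[0,120,0,0,0,0,255],[0,180,0,0,0,0,255],[0,207,0,0,0,0,255],[0,207,0,0,0,0,255]]'; cat >> h.py <<'E'
def lev(adeg,r=62,off=18,z=.043,P=(.508,.2455)):
    A=np.radians(adeg);u=np.array([np.sin(A),np.cos(A)]);p=np.array([np.cos(A),-np.sin(A)])
    g=np.array(P)+u*r/1000-p*off/1000;print("lever",adeg,g.round(4));to(g[0],g[1],z,90-adeg)
E
python3 -c "
from h import *
for a in (0,10,20,30):lev(a)"
```

```text
time: 15.0
tool_pos: [0.4586, 0.3065, 0.0406]
ee_rot: [-1.565, 0.003, 1.571]
wrist_force: [-0.5, -0.2, -0.1]
width: 0.0002
lever 0 [0.49   0.3075]
t 15.0 pos [0.4586 0.3065 0.0406] rot [-89.7   0.2  90. ] F [-0.5 -0.2 -0.1] w 0.0002
shift [  1.   -2.6 -31.4] turn [-0.3  0.  -0.2]
lever 10 [0.501  0.3097]
t 15.0 pos [0.4586 0.3065 0.0406] rot [-89.7   0.2  90. ] F [-0.5 -0.2 -0.1] w 0.0002
shift [  3.1  -2.7 -42.4] turn [-0.3 10.  -0.2]
lever 20 [0.5123 0.3099]
t 15.0 pos [0.4586 0.3065 0.0406] rot [-89.7   0.2  90. ] F [-0.5 -0.2 -0.1] w 0.0002
shift [  3.4  -2.8 -53.6] turn [-0.3 20.  -0.2]
lever 30 [0.5234 0.3082]
t 15.0 pos [0.4586 0.3065 0.0406] rot [-89.7   0.2  90. ] F [-0.5 -0.2 -0.1] w 0.0002
shift [  1.6  -2.8 -64.8] turn [-0.3 30.  -0.3]
```

```bash
python3 -m creep '[[1,-2,-16,0,0,0,255],[1,-2,-31,0,0,0,255],[3,-2,-42,0,10,0,255],[3,-2,-53,0,20,0,255],[2,-2,-65,0,30,0,255]]'; python3 -c "
from h import *
for a in (30,45,60):lev(a)
look('wrist','pics/w16.png')"
```

```text
time: 15.62
tool_pos: [0.5264, 0.3107, 0.0474]
ee_rot: [-1.57, -0.001, 1.043]
wrist_force: [-3.5, -0.3, 0.5]
width: 0.0008
lever 30 [0.5234 0.3082]
t 15.62 pos [0.5264 0.3107 0.0474] rot [-90.   -0.1  59.8] F [-3.5 -0.3  0.5] w 0.0008
shift [-3.7  4.4  1.3] turn [-0.  -0.2  0.1]
lever 45 [0.5391 0.3021]
t 15.62 pos [0.5264 0.3107 0.0474] rot [-90.   -0.1  59.8] F [-3.5 -0.3  0.5] w 0.0008
shift [ -1.1   4.4 -15.3] turn [-0.  14.8  0.1]
lever 60 [0.5527 0.2921]
t 15.62 pos [0.5264 0.3107 0.0474] rot [-90.   -0.1  59.8] F [-3.5 -0.3  0.5] w 0.0008
shift [ -2.9   4.4 -32.1] turn [-0.  29.8  0.1]
```

View pics/w16.png

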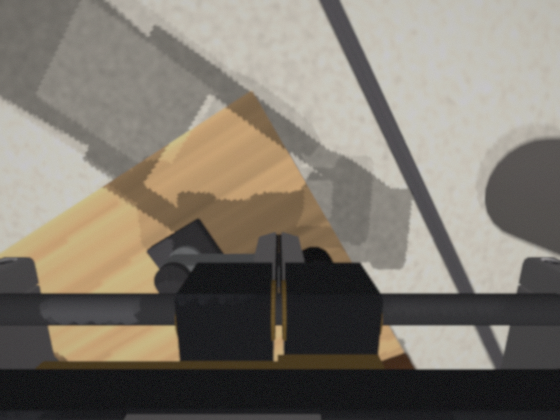

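```bash
python3 -m creep '[[-3,3,-7,0,7,0,255],[-3,5,-15,0,15,0,255],[-3,5,-23,0,22,0,255],[-4,5,-32,0,30,0,255]]'; python3 -c "
from h import *
for a in (60,70,76,80):lev(a)"
```

```text
time: 16.18
tool_pos: [0.5521, 0.2918, 0.0423]
ee_rot: [-1.569, -0.002, 0.524]
wrist_force: [-2.5, 1.4, 0.7]
width: 0.0005
lever 60 [0.5527 0.2921]
t 16.18 pos [0.5521 0.2918 0.0423] rot [-89.9  -0.1  30. ] F [-2.5  1.4  0.7] w 0.0005
shift [ 0.7 -0.7 -0.1] turn [-0.1 -0.   0.1]
lever 70 [0.5601 0.2836]
t 16.18 pos [0.5521 0.2918 0.0423] rot [-89.9  -0.1  30. ] F [-2.5  1.4  0.7] w 0.0005
shift [  2.8  -0.7 -11.1] turn [-0.1 10.   0.1]
lever 76 [0.5638 0.278 ]
t 16.18 pos [0.5521 0.2918 0.0423] rot [-89.9  -0.1  30. ] F [-2.5  1.4  0.7] w 0.0005
shift [  3.2  -0.7 -17.9] turn [-0.1 16.   0.1]
lever 80 [0.5659 0.274 ]
t 16.18 pos [0.5521 0.2918 0.0423] rot [-89.9  -0.1  30. ] F [-2.5  1.4  0.7] w 0.0005
shift [  3.1  -0.7 -22.4] turn [-0.1 20.   0.1]
```

```bash
python3 -m creep '[[1,0,-6,0,5,0,255],[3,0,-11,0,10,0,255],[3,0,-15,0,13,0,255],[3,0,-18,0,16,0,255]]'; python3 -m creep '[[0,0,-2,0,2,0,255],[0,0,-4,0,4,0,255],[0,0,-4,0,4,0,255]]'; python3 -c "
from h import *
for a in (80,):lev(a)"
```

```text
time: 16.68
tool_pos: [0.5642, 0.2777, 0.0422]
ee_rot: [-1.569, -0.003, 0.247]
wrist_force: [0.2, 2.1, -0.4]
width: 0.0006
time: 17.05
tool_pos: [0.5647, 0.2734, 0.0417]
ee_rot: [-1.57, -0.003, 0.177]
wrist_force: [0.5, 3.8, 2.3]
width: 0.0007
lever 80 [0.5659 0.274 ]
t 17.05 pos [0.5647 0.2734 0.0417] rot [-89.9  -0.2  10.1] F [0.5 3.8 2.3] w 0.0007
shift [ 1.3 -1.3  0.4] turn [-0.1  0.1  0.2]
```

Not at the stop yet, as the force is still only about 4 N. I'll step on until the force rises.

```bash
python3 -m creep '[[0,0,-1,0,0,0,255],[0,0,-2,0,1,0,255]]'; python3 -m creep '[[0,0,-1,0,0,0,255],[0,0,-2,0,0,0,255]]'; python3 -m creep '[[0,0,-1,0,0,0,255],[0,0,-1,0,0,0,255]]'
```

```text
time: 17.3
tool_pos: [0.5647, 0.2733, 0.0416]
ee_rot: [-1.566, -0.003, 0.159]
wrist_force: [1.7, 8.2, 1.4]
width: 0.0003
time: 17.55
tool_pos: [0.5647, 0.2732, 0.0417]
ee_rot: [-1.563, -0.004, 0.161]
wrist_force: [0.7, 12.2, 0.9]
width: 0.0004
time: 17.8
tool_pos: [0.5647, 0.2732, 0.0417]
ee_rot: [-1.561, -0.004, 0.161]
wrist_force: [1.5, 12.9, 1.1]
width: 0.0004
```

The TCP stayed put while the force rose to 13 N, so the lever is against its stop. I'll back away and check.

```bash
python3 -m creep '[[0,0,10,0,0,0,255],[0,0,25,0,0,0,255],[0,-40,25,0,0,0,255],[0,-100,25,0,0,0,255],[0,-160,10,0,0,0,255]]'; python3 -m creep '[[0,-55,-30,0,0,0,255],[0,-60,-90,0,0,0,255],[0,-60,-110,0,0,0,255],[0,-60,-110,0,0,0,255],[0,-60,-110,0,0,0,255]]';python3 -c "
from h import *
to(.6,.1,.28,0)
s,T=look('wrist','pics/w17.png',('pointer_tip','pointer_pivot','square_mid','lock_pivot','lock_end'))
im=s['color'];cv2.imwrite('pics/z17.png',cv2.resize(im[0:230,180:460],None,fx=2.6,fy=2.6,interpolation=cv2.INTER_CUBIC))
look('top','pics/t17.png',('pointer_tip','pointer_pivot','square_mid','lock_pivot','lock_end','jar','offcut','can'))"
```

```text
time: 18.42
tool_pos: [0.5618, 0.2779, 0.201]
ee_rot: [-1.572, 0.003, 0.16]
wrist_force: [1.4, -0.7, 0.4]
width: 0.0008
time: 19.05
tool_pos: [0.5796, 0.1703, 0.2592]
ee_rot: [-1.57, 0.003, 0.16]
wrist_force: [0.2, 0.4, -0.5]
width: 0.0006
t 19.05 pos [0.5796 0.1703 0.2592] rot [-90.    0.2   9.2] F [ 0.2  0.4 -0.5] w 0.0006
shift [  8.9 -20.8 -72.6] turn [-0.   9.2 -0.2]
pointer_tip [(0.73, [0.6696, 0.192, 0.0464])]
pointer_pivot [(0.85, [0.5302, 0.0775, 0.0513])]
square_mid [(0.66, [0.7003, 0.22, 0.0482])]
lock_pivot [(0.61, [0.508, 0.246, 0.0433])]
lock_end [(0.67, [0.6005, 0.26, 0.0462])]
pointer_tip [(0.84, [0.6669, 0.191, 0.0435])]
pointer_pivot [(0.75, [0.5296, 0.0797, 0.0471]), (0.58, [0.6673, 0.1929, 0.0476])]
square_mid [(0.35, [0.5121, 0.2448, 0.0471])]
lock_pivot [(0.47, [0.5086, 0.2445, 0.0489])]
lock_end [(0.57, [0.5958, 0.2595, 0.0484])]
jar [(0.72, [0.5221, -0.0839, 0.017])]
offcut []
can [(0.73, [0.6942, -0.1492, 0.0253])]
```

View pics/z17.png

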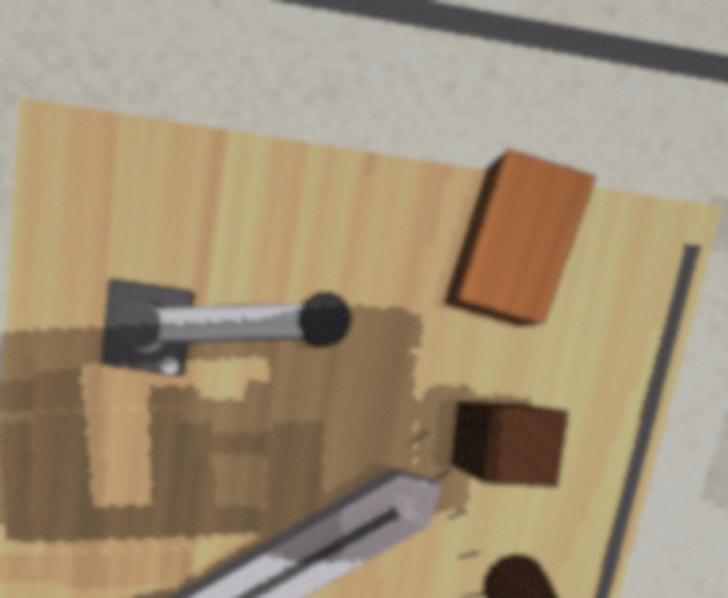

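View pics/t17.png

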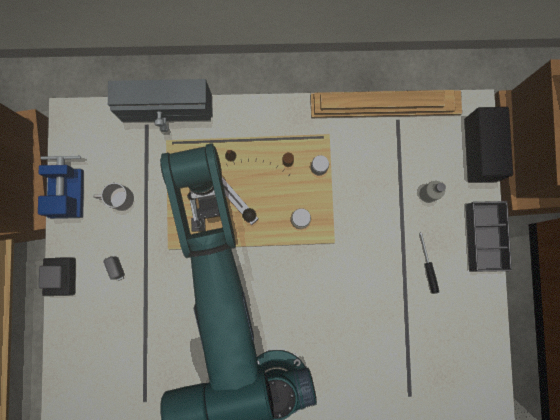

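```bash
python3 -c "
from h import *
print(robot.close_job()); o=robot.get_obs(); print(o['time'],o['wrist_force'])"
```

```text
the job is handed in; nothing more can be done
None
the job is handed in; nothing more can be done
```

I set the swing arm on the square post, then pushed the lock lever home, and handed the job in at about 19 s of the 54 s. Both were pushed from the side with shut fingertips, in the order asked, and the gripper was clear of everything at hand-in.

- **Arm:** The first push went about 0.8° too far, so I nudged it back from the other side. My last picture measurements put it at 39.7–40.3°, with the post's middle at about 40.4°. After the lever was set, the networks gave 39.4° for the arm and 40.0° for the post. I left that difference, up to about 0.7° (under 3 mm at the post), uncorrected.
- **Lever:** I pushed it clockwise until it stopped moving and the force rose to about 13 N. The last detections put it about 80.5° round, against 80.2° (1.4 rad) for fully home.
- **Everything else:** The jar and can were detected within a few mm of where they started. In the final pictures the other bystanders look unmoved.
- **Disagreements:** In the final overhead picture the robot arm hid the square post and the offcut. The network placed the post on the lock block, with a low score, and did not find the offcut. Both show in place in the final wrist picture.

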